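# Load the wash tray and set its air valve

## Robot

A 6-joint arm with a two-finger parallel gripper is mounted at the origin on the work surface. World frame = base frame: x ahead of the robot, y to its left, z up, the work surface at z = 0. Lengths are in mm, angles in rad, forces in N, time in s.
With the tool pointing down it reaches from about 275 to 725 mm from the base axis. Payload 5.6 kg.
Tool frame: the origin (TCP) lies at the very end of the fingers, on their centre line; the grasp point (between the pads) lies bot.hold_point_z behind it (bot.hold_point_z is the distance from the TCP to the grasp point, in mm); z points along the fingers, x is the direction in which the jaws open and shut, and the axes are right-handed (so a half turn about z gives the same grasp; the last joint's range is limited). The gripper opens to 85 mm and grips with 20 to 120 N. Pads are 22 mm wide; open, the fingers measure 114 mm over their backs; the gripper's body (76 mm by 85 mm) begins 54 mm behind the grasp point. The pads swing forward as they close: fully open they stand 13 mm farther back than shut.
Start: joints at [1.6, 0.255, 0.108, 0, -1.424, -0.285], TCP at [139.133, 532.104, 231.283] pointing down, gripper open.
Joint ranges: [-2.95, 2.95], [-1.21, 1.97], [-1.09, 1.5], [-2.87, 1.71], [-2.94, -0.07], [-3.05, 3.05]. Speed limits (rad/s): [2.57, 2.57, 3.14, 3.14, 3.14, 3.14].

## Interface

Orientations are given as a unit quaternion [w, x, y, z].
In Python, from station import status, cams, bot gives the robot as it stands.
- The arm moves only by the tool play_rows, never from a script. Its argument "increments" is text: rows parted by semicolons, each of 5 numbers parted by spaces: the shift along the tool's x, y, z in m, then the turn about the tool's z in degrees, then the closure, from 0 (fully open) to 1 (shut). In form: tx ty tz roll fingers; .... A call has exactly 10 rows; each row shifts and turns the pose as measured when the row begins, along the tool's axes as they then stand; what a row does not reach is not made up. A row lasts 1/8 s, in which the tool goes at most 62.5 mm and 10.7 degrees, less where a joint would pass 70% of its speed; a pose out of reach is approached as far as the arm can. A call is refused whole if a number of a shift passes 0.0625 or a number of a turn 10.7, either way. A call with a gripper value outside its range is refused whole. The fingers move at their own pace and stop on an object; "squeeze" is the grip in N (left out, the last holds). Time passes only in rows, so rows that do not move let the fingers close, or fill a call up. It gives the time, the measured TCP pose, the force and the opening at its end, in the units of the state.
- status.read_state(): the state, without advancing time (a new reading comes with each control period).
- cams.snapshot(name): name is "scene" or "top"; returns a dict with "image" (400x640x3 uint8, red, green, blue), "fov_y" (degrees; the focal length in pixels is half the picture's height over the tangent of half this angle, whatever the lens; pixels are square), "cx", "cy" (the principal point, pixels), "distortion" ([k1, k2, p1, p2, k3] as OpenCV has them; the pictures are not rectified), "rvec" (rotation vector, rad) and "tvec" (3), from world to camera coordinates, as OpenCV has them. Camera axes: x right, y down, z forward; pixel columns grow to the right and rows downward; lengths in mm; the calibration is good to about 2 mm. A picture is of the moment at which its call begins. There is no depth.
- bot.close_job(): hands the job in, once; it reports no verdict.
The state is a dict: "t": time; "joints": joint angles; "joint_velocities": joint speeds; "joint_efforts": joint torques, N m; "tcp_pos": TCP position; "orientation": TCP orientation; "contact_force": force on the tool from outside, world axes, zero at the start; "ft_torque": the same for the moment, N m; "opening": finger opening in mm.
Only numpy, scipy, OpenCV 4.12 (cv2) and the standard library are available. Lean on these libraries where they do the work, as an engineer would, in place of code of your own. Each camera call takes 0.05 s, during which the arm holds its last target.

## Task

Put the three pipe fittings (the sleeve coupling, the straight nipple with the thicker waist and the square-headed plug) into the steel wash tray and let go of them. Then take the upright crank handle on the air valve's handwheel, turn the wheel clockwise (seen from above) until it is fully closed against its stop, and back it off counterclockwise by exactly two full turns. Finish while still holding the handle in the gripper, wheel at rest, and leave everything else on the bench where it lies.

Things in the scene. Friction and masses are not known exactly. Their poses are not given: they have to be found in the camera images.
- coupling: plain steel sleeve coupling standing on end: tube 36 outside diameter, 26 bore, 36 high, about 120 g. Origin: centre of its underside; z up.
- nipple: steel pipe nipple lying down: 70 long along its x, ends 18 diameter, an eight-sided waist 26 across flats and 20 long in the middle, about 120 g; best gripped across the waist (along its y). Origin: on the bench under its middle; its axis is 13 above that.
- plug: solid steel pipe plug standing on its round foot: foot 36 diameter and 12 high, on it a square head 20 x 20 (sides along its x and y) up to 36 above the bench, about 100 g. Origin: centre of its underside; z up.
- tray: open rectangular stainless wash tray fixed to the bench: outside 270 along its x, 180 along its y, 55 high, walls and floor 5 thick. Origin: centre of its underside. Valve and tray may be either way round, one left and one right. A thin copper air tube along the +y inner wall is look only.
- valve: air valve fixed to the bench, brass body with pipe stubs along its y, everything below the wheel lower than 70. Origin: on the bench under the wheel's axis; z up. With the valve fully closed the crank handle stands on its +x side.
- axis (a point): centre of the dark handwheel (rim 112 outside diameter, rim top 84 above the bench), on its vertical axis, 78 above the bench
- wheel (a joint): turn of the handwheel in rad: 0 = fully closed, hard stop; grows counterclockwise seen from above as the valve opens (6.283 per turn), hard stop at 20.5. It starts a quarter to three quarters of a turn open, stays where it is left, and needs about 0.14 N m (about 3 N at the handle).
- handle: upright black crank handle on the wheel rim, 22 diameter, 47 high, 50 from the wheel's axis; it revolves freely about its own vertical axis, so a gripper that holds it can go round the circle without turning. Origin: centre of its underside, 89 above the bench; top 136 above the bench. It sits on a small round lug of the rim, whose top is 88 above the bench.
- grip (a point): middle of the crank handle, on its axis, 113 above the bench: the place to grip
- bearing: plain steel ball-bearing-like ring, 42 outside, 20 bore, only 12 high, lying flat among the fittings; a bystander. Leave it where it lies. Origin: centre of its underside.
- spacer: small solid round steel spacer, 26 across, 12 high, nearest the robot; a bystander. Leave it where it lies. Origin: centre of its underside.
- screwdriver: screwdriver about 170 long lying across, beyond the fittings; a bystander. Leave it where it lies. Origin: under the middle of its length, roughly.
- oil: white plastic oil bottle, 48 diameter, 110 high, at the far side; a bystander. Leave it where it lies. Origin: centre of its underside.
- carton: small cardboard carton 75 x 55 x 45 high, at the far side; a bystander. Leave it where it lies. Origin: centre of its underside.
- jar: squat glass jar with steel cap, 56 diameter, 65 high, at the far side; a bystander. Leave it where it lies. Origin: centre of its underside.
Not all that is in view belongs to the job. Leave any green look-alike of the valve alone.

How it is judged (in metres and radians):
On the way, in this order (a step that is already met when the one before it is completed fails the run):
1. all three fittings lie in the tray, let go (x of coupling in the frame of tray between -0.13 and 0.13 m and y of coupling in the frame of tray between -0.085 and 0.085 m and z of coupling in the frame of tray between -0.005 and 0.045 m and x of nipple in the frame of tray between -0.13 and 0.13 m and y of nipple in the frame of tray between -0.085 and 0.085 m and z of nipple in the frame of tray between -0.005 and 0.045 m and x of plug in the frame of tray between -0.13 and 0.13 m and y of plug in the frame of tray between -0.085 and 0.085 m and z of plug in the frame of tray between -0.005 and 0.045 m and contact force between the fingers and coupling below 0.1 N and contact force between the fingers and nipple below 0.1 N and contact force between the fingers and plug below 0.1 N), for 0.2 s.
2. the valve is closed to its stop (within 5 degrees) (value of joint wheel below 0.09 rad), for 0.1 s.
At the end, for the whole second after the job is handed in: The three fittings lie in the tray; the wheel stands two turns (12.57 rad) from its closed stop, within 0.26 rad (15 degrees), at rest, and the fingers still grip the crank handle (over 8 N, grasp point within 30 mm of the handle's middle) (all of step 1 and value of joint wheel between 12.306 and 12.826 rad and velocity of joint wheel between -0.15 and 0.15 rad/s and contact force between the fingers and handle above 8 N and distance between the grasp point and grip below 0.03 m); the arm keeps its last pose, push and grip.
It fails at once if a bystander (bearing, spacer, screwdriver, oil bottle, carton or jar) is moved more than 30 mm (distance of any of bearing, spacer, screwdriver, oil, carton, jar from where it was at the start of the episode above 0.03 m).
It also fails if it takes over 72 s, if anything falls off the work surface, if the arm or the gripper's body presses on something with over 40 N, if the wrist force passes 120 N, or if a joint passes its speed limit or range.

## Working session

There is one attempt and no reset: what is moved stays moved. The work goes in short steps, Python scripts to look and compute and a tool call to move; the robot and the scene stay as the last step left them, time stands still between calls to the robot, and variables do not carry over. Pictures are saved under pics/ and viewed, and the job is handed in when it is done.

Besides the shell and the picture viewer there is one more tool, called after "Request:" as name(argument=value, ...) on one line, values as JSON. play_rows: Moves the arm, as the interface text tells. Its arguments: {"type":"object","properties":{"increments":{"type":"string"},"squeeze":{"type":"number"}},"required":["increments"]}

```bash
mkdir -p pics
cat > h.py <<'E'
import numpy as np, cv2
from station import status,cams,bot
def snap(n,tag):
    s=cams.snapshot(n); cv2.imwrite(f'pics/{tag}.png',cv2.cvtColor(s['image'],cv2.COLOR_RGB2BGR))
    import pickle; pickle.dump(s,open(f'pics/{tag}.pkl','wb')); return s
def K(s):
    f=200/np.tan(np.radians(s['fov_y'])/2); return np.array([[f,0,s['cx']],[0,f,s['cy']],[0,0,1.]])
def ray(s,uv,z):
    p=cv2.undistortPoints(np.array([[uv]],float),K(s),np.array(s['distortion'],float))[0,0]
    R=cv2.Rodrigues(np.array(s['rvec'],float))[0]; t=np.array(s['tvec'],float).ravel()
    c=-R.T@t; d=R.T@np.array([p[0],p[1],1]); return c+d*(z-c[2])/d[2]
def proj(s,P):
    return cv2.projectPoints(np.array([P],float),np.array(s['rvec'],float),np.array(s['tvec'],float),K(s),np.array(s['distortion'],float))[0][0,0]
E
python3 - <<'E'
from h import *
for n in('scene','top'):
    s=snap(n,n+'0'); print({k:v for k,v in s.items() if k!='image'})
print(status.read_state(),bot.hold_point_z)
E
```

```text
{'fov_y': 57.30696845664531, 'cx': 319.6565450996911, 'cy': 197.80190392804943, 'distortion': array([-0.00560747,  0.        ,  0.        ,  0.        ,  0.        ]), 'rvec': array([ 1.32209564,  2.26602029, -0.91210805]), 'tvec': array([ 244.43684916, -292.24532931, 1275.71843542])}
{'fov_y': 50.88529425978961, 'cx': 323.43843850767956, 'cy': 194.13607187349183, 'distortion': array([-0.01731765,  0.        ,  0.        ,  0.        ,  0.        ]), 'rvec': array([ 2.18657772, -2.14917891,  0.11481123]), 'tvec': array([  28.11126979,  536.96642955, 1275.95599902])}
{'t': 0.1, 'joints': array([ 1.59962134e+00,  2.55700321e-01,  1.07125806e-01, -4.51899515e-04,
       -1.42387471e+00, -2.84596319e-01]), 'joint_velocities': array([ 0.0008398 , -0.00285277,  0.00313709,  0.00183519,  0.00020771,
        0.00132869]), 'joint_efforts': array([-1.07849708e-03, -3.87603879e+01,  2.38475525e+01,  5.37796319e+00,
       -3.79857898e-03,  8.00102725e-06]), 'tcp_pos': array([138.97174261, 531.69878696, 230.47187407]), 'orientation': array([-6.66777723e-04, -6.11123308e-01,  7.91534945e-01, -5.37001459e-04]), 'contact_force': array([ 0.73800555,  0.4850084 , -0.5532791 ]), 'ft_torque': array([ 0.0015525 ,  0.03562242, -0.00260285]), 'opening': 85.46404491699356} 18.700000000000003
```

View pics/scene0.png

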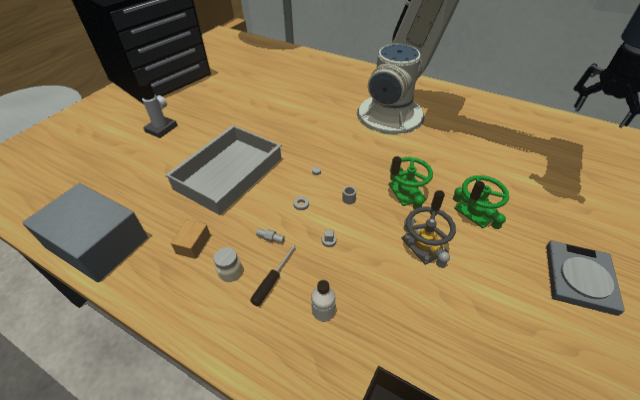

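View pics/top0.png

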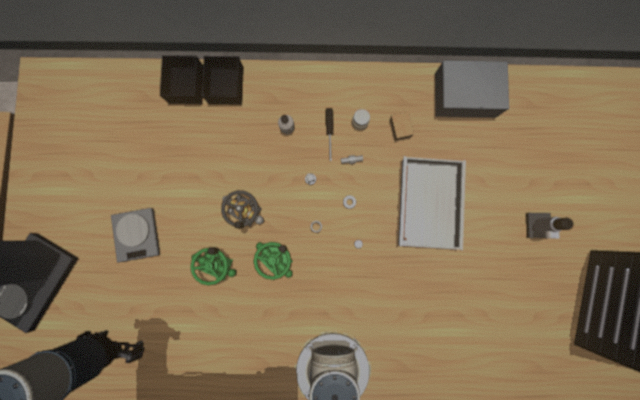

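The candidates are two green wheels at top (211,266) and (273,260), and a dark wheel with a brass body at top (240,209), which fits the description of the valve. For the fittings I have the coupling at (316,227), plug (311,180), nipple (352,159), bearing (350,202) and spacer (359,244). I'll confirm these in enlarged crops.

Run:
```python
import cv2,numpy as np
a=cv2.imread('pics/top0.png'); b=cv2.imread('pics/scene0.png')
c=cv2.resize(a[135:255,200:380],None,fx=4.4,fy=4.4,interpolation=cv2.INTER_CUBIC); cv2.imwrite('pics/c1.png',c)
d=cv2.resize(b[160:270,240:460],None,fx=3.6,fy=3.6,interpolation=cv2.INTER_CUBIC); cv2.imwrite('pics/c2.png',d)
```

```text
(no output)
```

View pics/c1.png

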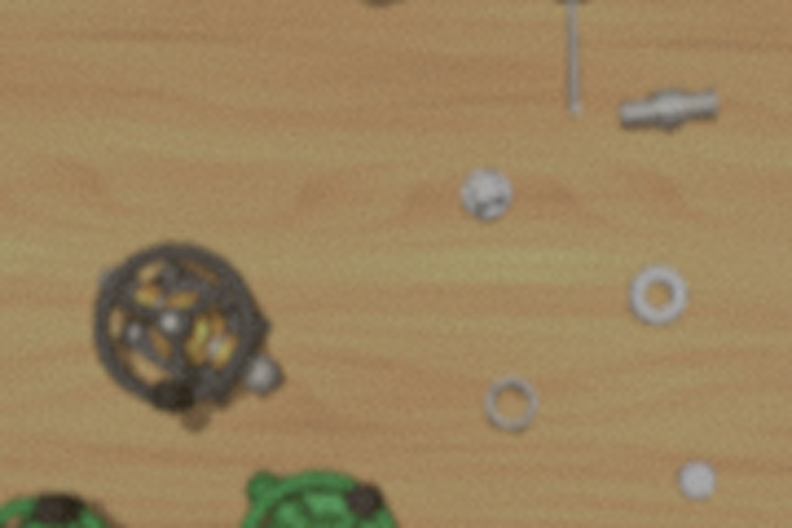

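View pics/c2.png

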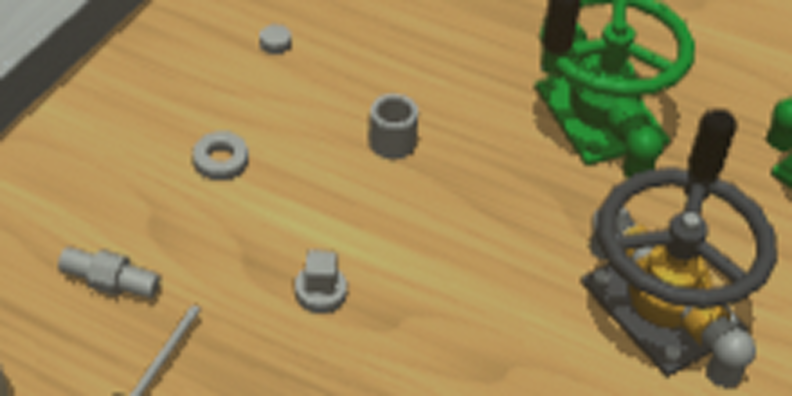

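The crops confirm all of them: coupling (tube), plug (square head on a foot), nipple (waisted), and flat bearing and spacer. The dark wheel with the brass body is the valve, with its handle on the robot side at about top (240,224).

Run:
```python
from h import *
import pickle
T=pickle.load(open('pics/top0.pkl','rb'));S=pickle.load(open('pics/scene0.pkl','rb'))
def blobs(s,boxs,thr=60):
    hsv=cv2.cvtColor(s['image'],cv2.COLOR_RGB2HSV)
    for name,(x0,y0,x1,y1),z in boxs:
        m=np.zeros(hsv.shape[:2],np.uint8); m[y0:y1,x0:x1]=(hsv[y0:y1,x0:x1,1]<thr)*255
        cs,_=cv2.findContours(m,cv2.RETR_EXTERNAL,cv2.CHAIN_APPROX_NONE)
        c=max(cs,key=cv2.contourArea); M=cv2.moments(c); (ctr,wh,an)=cv2.minAreaRect(c); cen=np.array([M['m10'],M['m01']])/M['m00']
        l=cv2.fitLine(c,cv2.DIST_L2,0,.01,.01).ravel()
        p=ray(s,ctr,z); q=ray(s,np.array(ctr)+l[:2]*10,z)
        print(name,cv2.contourArea(c),'cen',cen.round(1),'rect',np.round(ctr,1),np.round(wh,1),'xyz',p.round(1),'centroid',ray(s,cen,z).round(1),'dir',np.degrees(np.arctan2(*(q-p)[[1,0]])).round(1))
blobs(T,[('coupling',(300,215,332,240),36),('plug',(300,168,324,192),12),('nipple',(337,148,368,170),13),('bearing',(338,190,362,214),12),('spacer',(350,235,368,254),12),('tray',(390,145,475,260),55)])
blobs(S,[('coupling',(338,183,360,206),18),('plug',(318,226,342,250),15),('nipple',(252,224,288,248),13)])
# valve wheel dark
hsv=cv2.cvtColor(T['image'],cv2.COLOR_RGB2HSV)
m=((hsv[...,2]<95)).astype(np.uint8)*255; m2=np.zeros_like(m); m2[185:232,215:268]=m[185:232,215:268]
cs,_=cv2.findContours(m2,cv2.RETR_EXTERNAL,cv2.CHAIN_APPROX_NONE); c=max(cs,key=cv2.contourArea)
print('wheel circ',cv2.minEnclosingCircle(c),cv2.fitEllipse(c)); print(ray(T,cv2.fitEllipse(c)[0],84))
m=(hsv[...,2]<45).astype(np.uint8); m2=np.zeros_like(m); m2[185:235,215:268]=m[185:235,215:268]
ys,xs=np.nonzero(m2); print('black top',len(xs),xs.mean(),ys.mean(),ray(T,(xs.mean(),ys.mean()),125))
```

```text
coupling 88.0 cen [315.8 226.1] rect [315.5 226. ] [10. 11.] xyz [437.2  60.   36. ] centroid [437.  59.  36.] dir -78.2
plug 87.0 cen [310.  178.5] rect [310.  178.5] [11. 10.] xyz [586.9  80.6  12. ] centroid [586.8  80.5  12. ] dir -177.1
nipple 101.5 cen [351.6 159.1] rect [351.5 159. ] [21.  8.] xyz [651.4 -49.6  13. ] centroid [651.2 -49.8  13. ] dir -80.6
bearing 126.0 cen [349.1 201.5] rect [349.  201.5] [13. 12.] xyz [516.3 -43.2  12. ] centroid [516.4 -43.5  12. ] dir -177.1
spacer 45.0 cen [358.1 243.5] rect [358.  243.5] [7. 8.] xyz [385.9 -72.5  12. ] centroid [385.8 -72.8  12. ] dir -103.4
tray 5560.5 cen [432. 203.] rect [432.2 202.6] [64.8 90.4] xyz [ 513.4 -293.4   55. ] centroid [ 512.1 -292.5   55. ] dir -0.8
coupling 171.5 cen [348.8 194.4] rect [349.  194.5] [17. 12.] xyz [434.1  57.8  18. ] centroid [433.9  57.1  18. ] dir -157.1
plug 158.0 cen [328.6 238.3] rect [328.5 238. ] [16. 13.] xyz [587.1  78.9  15. ] centroid [587.8  79.6  15. ] dir 33.8
nipple 190.0 cen [269.8 235.2] rect [269.8 235.1] [27.5 10.4] xyz [648.4 -52.   13. ] centroid [648.7 -51.8  13. ] dir 99.1
wheel circ ((240.4840545654297, 208.9275360107422), 19.545490264892578) ((240.1645965576172, 209.1003875732422), (35.491294860839844, 37.550601959228516), 123.81463623046875)
[481.73933383 282.935294    84.        ]
black top 0 nan nan [nan nan nan]<stdin>:21: RuntimeWarning: Mean of empty slice.
  ret = ret.dtype.type(ret / rcount)
```

Run:
```python
import cv2
a=cv2.imread('pics/top0.png'); b=cv2.imread('pics/scene0.png')
cv2.imwrite('pics/c3.png',cv2.resize(a[180:240,210:280],None,fx=8,fy=8,interpolation=cv2.INTER_NEAREST))
cv2.imwrite('pics/c4.png',cv2.resize(b[185:265,395:465],None,fx=7,fy=7,interpolation=cv2.INTER_NEAREST))
```

```text
(no output)
```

View pics/c3.png

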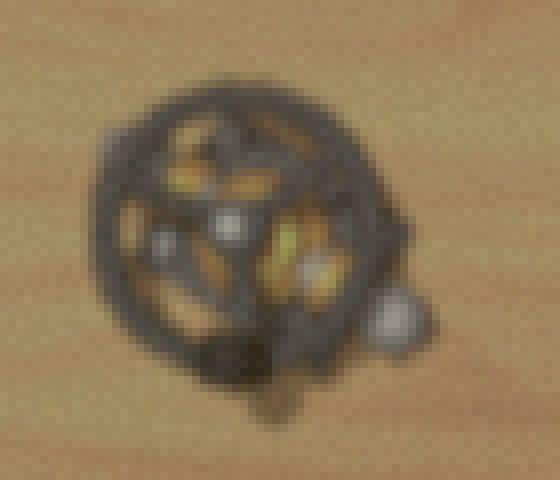

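View pics/c4.png

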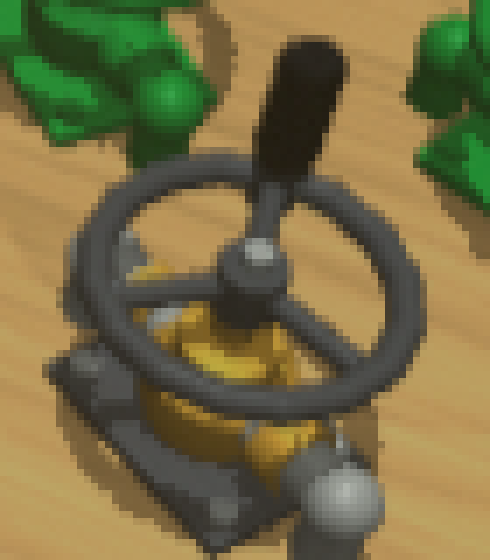

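```bash
cat >> h.py <<'E'
def yaw(q):
    w,x,y,z=q; return np.degrees(np.arctan2(2*(x*y+w*z),1-2*(y*y+z*z)))
def plan(wps,phi,p):
    # wps: list of (x,y,z,yaw) ; prints tool rows
    for (x,y,z,f) in wps:
        d=np.array([x,y,z])-p; a=np.radians(phi)
        print('%.4f %.4f %.4f %.1f'%((d@[np.cos(a),np.sin(a),0])/1e3,(d@[np.sin(a),-np.cos(a),0])/1e3,-d[2]/1e3,-(f-phi)))
        p=np.array([x,y,z]); phi=f
def tri(s1,u1,s2,u2):
    o=[]
    for s,u in((s1,u1),(s2,u2)):
        a=ray(s,u,0.);b=ray(s,u,100.);o.append((b,(b-a)/np.linalg.norm(b-a)))
    A=sum(np.eye(3)-np.outer(d,d) for c,d in o); B=sum((np.eye(3)-np.outer(d,d))@c for c,d in o)
    X=np.linalg.solve(A,B); return X,[np.linalg.norm((np.eye(3)-np.outer(d,d))@(X-c)) for c,d in o]
E
python3 - <<'E'
from h import *
import pickle
T=pickle.load(open('pics/top0.pkl','rb'));S=pickle.load(open('pics/scene0.pkl','rb'))
print('rim', tri(T,(239.6,208.6),S,(430.2,225.2)))
print('rim84 top',ray(T,(239.6,208.6),84),'scene',ray(S,(430.2,225.2),78))
print('handle scene top',ray(S,(439.5,193),136),'mid',ray(S,(437.4,200.4),113),'top cam',ray(T,(239,224.2),130))
print('hub',ray(T,(238.3,207.6),98))
print('stubs',ray(T,(114/8+210-.5,140/8+180-.5),40),ray(T,(395/8+210-.5,320/8+180-.5),40))
b=cv2.imread('pics/scene0.png');a=cv2.imread('pics/top0.png')
cv2.imwrite('pics/c5.png',np.hstack([cv2.resize(b[222:254,314:346],(400,400),interpolation=cv2.INTER_CUBIC),cv2.resize(a[165:197,295:327],(400,400),interpolation=cv2.INTER_CUBIC)]))
print(yaw(status.read_state()['orientation']))
E
```

```text
rim (array([483.65750201, 285.97734032,  77.2198632 ]), [np.float64(0.037250593506158725), np.float64(0.03725059350610511)])
rim84 top [483.19254305 284.66312329  84.        ] scene [484.36788676 286.00248585  78.        ]
handle scene top [435.74246555 279.27185786 136.        ] mid [436.77913967 279.98202229 113.        ] top cam [435.73139057 275.53226557 130.        ]
hub [485.11629367 285.7922991   98.        ]
stubs [520.99128886 343.54170658  40.        ] [453.8301891  233.24474132  40.        ]
-104.65842963105149
```

View pics/c5.png

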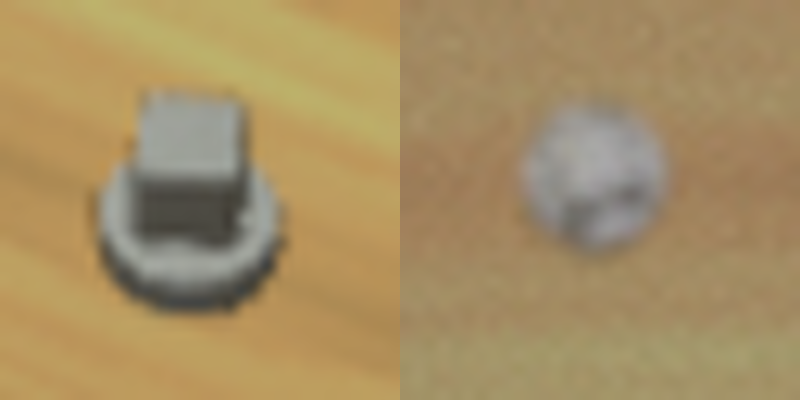

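Run:
```python
from h import *
import pickle
S=pickle.load(open('pics/scene0.pkl','rb'))
f=lambda u,v: ray(S,(314+u/12.5-.5,222+v/12.5-.5),36)
P=[f(*c) for c in((145,93),(242,98),(240,182),(135,182))]
print(np.mean(P,0))
for i in range(4):
    d=P[(i+1)%4]-P[i]; print(np.linalg.norm(d).round(1),np.degrees(np.arctan2(d[1],d[0])).round(1))
# coupling: approach
plan([(190,470,232,-100),(240,410,232,-95),(280,360,232,-90),(315,310,232,-90),(345,260,232,-90),(375,210,232,-90),(400,160,232,-90),(420,110,220,-90),(436,59,190,-90),(436,59,150,-90)],-104.66,np.array([139,531.7,230.5]))
```

```text
[586.62208499  79.19267092  36.        ]
18.7 115.4
20.3 27.3
19.9 -60.8
21.6 -155.9
0.0468 -0.0650 -0.0015 -4.7
0.0504 -0.0597 0.0000 -5.0
0.0463 -0.0442 0.0000 -5.0
0.0500 -0.0350 0.0000 0.0
0.0500 -0.0300 0.0000 0.0
0.0500 -0.0300 0.0000 0.0
0.0500 -0.0250 0.0000 0.0
0.0500 -0.0200 0.0120 0.0
0.0510 -0.0160 0.0300 0.0
0.0000 0.0000 0.0400 0.0
```

Run:
```python
from h import *
plan([(175,490,232,-96),(215,445,232,-87),(255,400,232,-78),(290,350,232,-70),(320,300,232,-62),(350,250,232,-62),(380,200,232,-62),(405,150,232,-62),(423,105,222,-62),(436,59,200,-62)],-104.66,np.array([139,531.7,230.5]))
```

```text
0.0312 -0.0454 -0.0015 -8.7
0.0406 -0.0445 0.0000 -9.0
0.0470 -0.0376 0.0000 -9.0
0.0562 -0.0238 0.0000 -8.0
0.0572 -0.0111 0.0000 -8.0
0.0582 -0.0030 0.0000 0.0
0.0582 -0.0030 0.0000 0.0
0.0559 0.0014 0.0000 0.0
0.0482 0.0052 0.0100 0.0
0.0467 0.0101 0.0220 0.0
```

Request:
play_rows(increments="0.0312 -0.0454 0 -8.7 0;0.0406 -0.0445 0 -9 0;0.047 -0.0376 0 -9 0;0.0562 -0.0238 0 -8 0;0.0572 -0.0111 0 -8 0;0.0582 -0.003 0 0 0;0.0582 -0.003 0 0 0;0.056 0.0014 0 0 0;0.048 0.005 0.01 0 0;0.047 0.01 0.022 0 0", squeeze=50)

```text
t: 1.35
tcp_pos: [452.0, 50.6, 197.0]
orientation: [0.003, 0.865, -0.501, 0.001]
contact_force: [0.5, -0.0, 0.2]
opening: 85.2
```

```bash
cat >> h.py <<'E'
def go(wps):
    s=status.read_state(); print(s['tcp_pos'].round(1),yaw(s['orientation']).round(1),s['opening'].round(1),s['contact_force'].round(1)); plan(wps,yaw(s['orientation']),s['tcp_pos'])
E
python3 - <<'E'
from h import *
go([(443,55,170,-62),(436,59,120,-62),(436,59,70,-62),(436,59,45,-62)])
E
```

```text
Traceback (most recent call last):
  File "h.py", line 29, in go
    s=status.read_state(); print(s['tcp_pos'].round(1),yaw(s['orientation']).round(1),s['opening'].round(1),s['contact_force'].round(1)); plan(wps,yaw(s['orientation']),s['tcp_pos'])
                                                                                      ^^^^^^^^^^^^^^^^^^
AttributeError: 'float' object has no attribute 'round'
```

```bash
sed -i "s/s\['opening'\].round(1)/round(s['opening'],1)/" h.py
python3 - <<'E'
from h import *
go([(443,55,170,-62),(436,59,120,-62),(436,59,70,-62),(436,59,45,-62)])
E
```

```text
[452.   50.6 197. ] -60.1 85.2 [ 0.5 -0.   0.2]
-0.0083 0.0056 0.0270 1.9
-0.0068 0.0043 0.0500 0.0
0.0000 0.0000 0.0500 0.0
0.0000 0.0000 0.0250 0.0
```

Request:
play_rows(increments="-0.0083 0.0056 0.03 1.9 0;-0.0068 0.0043 0.05 0 0;0 0 0.05 0 0;0 0 0.03 0 0;0 0 0.01 0 0;0 0 0 0 0;0 0 0.006 0 0;0 0 0.006 0 0;0 0 0.003 0 0;0 0 0 0 0")

```text
t: 2.6
tcp_pos: [436.8, 54.0, 7.4]
orientation: [0.002, 0.855, -0.519, 0.002]
contact_force: [0.2, 0.9, -0.1]
opening: 85.5
```

Run:
```python
from h import *
go([(436,59,7,-62)])
```

```text
[436.8  54.    7.4] -62.6 85.5 [ 0.2  0.9 -0.1]
-0.0049 -0.0016 0.0004 -0.6
```

Request:
play_rows(increments="-0.0049 -0.0016 0 0 0;0 0 0 0 1;0 0 0 0 1;0 0 0 0 1;0 0 0 0 1;0 0 0 0 1;0 0 0 0 1;0 0 -0.02 0 1;0 0 -0.05 0 1;0 0 -0.05 0 1")

```text
t: 3.85
tcp_pos: [432.3, 58.7, 126.5]
orientation: [0.006, 0.854, -0.52, -0.001]
contact_force: [1.3, 0.4, -1.4]
opening: 33.6
```

Run:
```python
from h import *
go([(441,20,150,-62),(444,-40,150,-62),(447,-100,150,-62),(450,-160,150,-62),(450,-220,150,-62),(450,-270,130,-62),(450,-295,85,-62),(450,-295,45,-62),(450,-295,20,-62)])
```

```text
[432.3  58.7 126.5] -62.6 33.6 [ 1.3  0.4 -1.4]
0.0384 0.0100 -0.0235 -0.6
0.0544 0.0255 0.0000 0.0
0.0544 0.0255 0.0000 0.0
0.0544 0.0255 0.0000 0.0
0.0530 0.0282 0.0000 0.0
0.0441 0.0235 0.0200 0.0
0.0221 0.0117 0.0450 0.0
0.0000 0.0000 0.0400 0.0
0.0000 0.0000 0.0250 0.0
```

Request:
play_rows(increments="0.0384 0.01 -0.0235 -0.6 1;0.0544 0.0255 0 0 1;0.0544 0.0255 0 0 1;0.0544 0.0255 0 0 1;0.053 0.0282 0 0 1;0.04 0.0215 0.01 0 1;0.012 0.006 0.01 0 1;0 0 0 0 1;0 0 0.03 0 1;0 0 0.03 0 1")

```text
t: 5.1
tcp_pos: [454.0, -286.1, 74.9]
orientation: [0.002, 0.858, -0.513, 0.002]
contact_force: [0.4, -0.7, -2.8]
opening: 33.7
```

Run:
```python
from h import *
go([(450,-290,20,-62)])
```

```text
[ 454.  -286.1   74.9] -61.8 33.7 [ 0.4 -0.7 -2.8]
0.0016 0.0053 0.0549 0.2
```

Request:
play_rows(increments="0 0 0.04 0 1;0 0 0.012 0 1;0 0 0.004 0 1;0 0 0 0 0;0 0 0 0 0;0 0 0 0 0;0 0 0 0 0;0 0 -0.04 0 0;0 0 -0.05 0 0;0 0 -0.05 0 0")

```text
t: 6.35
tcp_pos: [454.1, -282.1, 162.4]
orientation: [0.003, 0.86, -0.511, 0.001]
contact_force: [0.4, -0.2, -1.0]
opening: 85.4
```

Run:
```python
from h import *
snap('scene','s1')
go([(470,-230,175,-62),(490,-175,175,-62),(510,-120,175,-62),(530,-65,175,-62),(555,-10,175,-62),(575,40,160,-62),(587,80,120,-62)])
```

```text
[ 457.3 -284.3  170.4] -61.4 85.2 [ 1.8 -0.5  7.6]
-0.0416 -0.0372 -0.0046 0.6
-0.0392 -0.0435 0.0000 0.0
-0.0392 -0.0435 0.0000 0.0
-0.0392 -0.0435 0.0000 0.0
-0.0368 -0.0479 0.0000 0.0
-0.0348 -0.0411 0.0150 0.0
-0.0297 -0.0294 0.0400 0.0
```

View pics/s1.png

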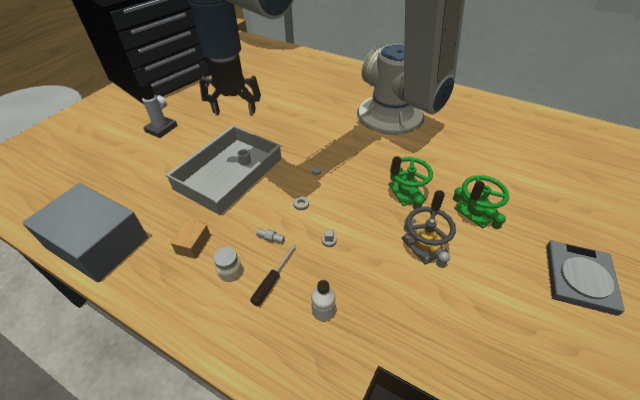

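The coupling stands in the tray at scene (243,156), and nothing else has moved. Next is the plug.

Request:
play_rows(increments="-0.0416 -0.0372 0 0 0;-0.0392 -0.0435 0 0 0;-0.0392 -0.0435 0 0 0;-0.0392 -0.0435 0 0 0;-0.0368 -0.048 0 0 0;-0.033 -0.038 0.015 0 0;-0.018 -0.018 0.04 0 0;0 0 0.03 0 0;0 0 0.01 0 0;0 0 0 0 0")

```text
t: 7.65
tcp_pos: [587.2, 71.1, 75.1]
orientation: [-0.001, 0.859, -0.512, 0.014]
contact_force: [-0.3, -0.2, 0.4]
opening: 85.5
```

Run:
```python
from h import *
go([(587,79.5,60,-62),(587,79.5,15,-62)])
```

```text
[587.2  71.1  75.1] -61.6 85.5 [-0.3 -0.2  0.4]
-0.0074 -0.0038 0.0151 0.4
0.0000 0.0000 0.0450 0.0
```

Request:
play_rows(increments="-0.007 -0.0038 0.015 0 0;0 0 0.03 0 0;0 0 0.01 0 0;0 0 0.003 0 0;0 0 0 0 1;0 0 0 0 1;0 0 0 0 1;0 0 0 0 1;0 0 0 0 1;0 0 0 0 1")

```text
t: 8.9
tcp_pos: [593.4, 79.8, 21.8]
orientation: [-0.006, 0.858, -0.512, 0.018]
contact_force: [-0.1, 0.3, -0.4]
opening: 18.5
```

Run:
```python
from h import *
snap('scene','s2')
go([(587,79.5,60,-62),(587,79.5,130,-62)])
a=cv2.imread('pics/s2.png'); cv2.imwrite('pics/c6.png',cv2.resize(a[180:280,260:420],None,fx=4.5,fy=4.5))
```

```text
[593.4  79.8  21.8] -61.7 18.8 [ 1.2  0.6 -0.1]
-0.0027 0.0058 -0.0382 0.3
0.0000 0.0000 -0.0700 0.0
```

View pics/c6.png

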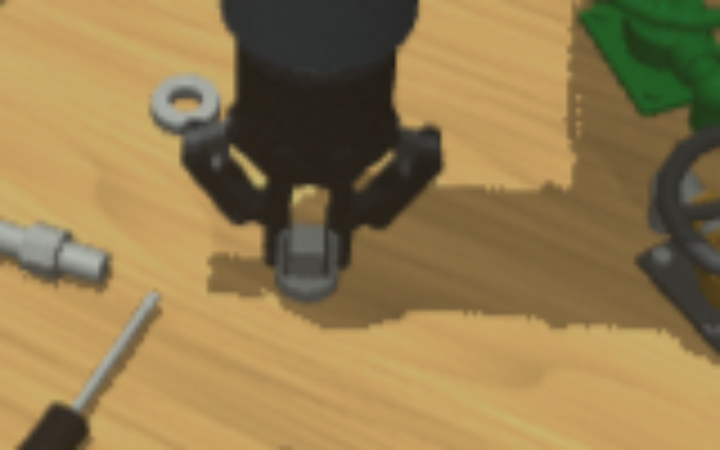

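Run:
```python
from h import *
go([(593,80,60,-62),(590,60,115,-62),(578,5,150,-62),(563,-50,155,-62),(550,-105,155,-62),(540,-160,155,-62),(530,-210,155,-62),(520,-255,155,-62),(515,-275,155,-62)])
```

```text
[593.4  79.8  21.8] -61.7 18.8 [ 1.2  0.6 -0.1]
-0.0003 0.0003 -0.0382 0.3
0.0163 0.0120 -0.0550 0.0
0.0429 0.0364 -0.0350 0.0
0.0415 0.0391 -0.0050 0.0
0.0425 0.0373 0.0000 0.0
0.0439 0.0347 0.0000 0.0
0.0395 0.0323 0.0000 0.0
0.0350 0.0300 0.0000 0.0
0.0153 0.0138 0.0000 0.0
```

Request:
play_rows(increments="0 0 -0.038 0.3 1;0.0163 0.012 -0.055 0 1;0.0429 0.0364 -0.035 0 1;0.0415 0.039 -0.005 0 1;0.0425 0.0373 0 0 1;0.044 0.0347 0 0 1;0.0395 0.0323 0 0 1;0.035 0.03 0 0 1;0.01 0.009 0.01 0 1;0 0 0.02 0 1")

```text
t: 10.2
tcp_pos: [512.1, -275.4, 127.4]
orientation: [-0.005, 0.858, -0.514, 0.019]
contact_force: [-0.5, 0.1, -1.9]
opening: 18.3
```

Run:
```python
from h import *
go([(517,-290,90,-62),(517,-290,32,-62)])
print(status.read_state()['orientation'],status.read_state()['joints'])
```

```text
[ 512.1 -275.4  127.4] -61.9 18.3 [-0.5  0.1 -1.9]
0.0152 0.0025 0.0374 0.1
0.0000 0.0000 0.0580 0.0
[-0.00455776  0.85753113 -0.51405195  0.01923985] [-0.22254441  0.34112253 -0.04298271  0.00367632 -1.14728859  2.28265387]
```

Request:
play_rows(increments="0.015 0.0025 0.037 0 1;0 0 0.04 0 1;0 0 0.012 0 1;0 0 0.004 0 1;0 0 0 0 1;0 0 0 0 0;0 0 0 0 0;0 0 0 0 0;0 0 0 0 0;0 0 -0.03 0 0")

```text
t: 11.45
tcp_pos: [520.3, -289.0, 63.7]
orientation: [-0.005, 0.858, -0.513, 0.02]
contact_force: [-0.5, -0.3, -0.3]
opening: 85.1
```

Run:
```python
from h import *
go([(522,-275,110,-70),(535,-245,165,-80),(550,-215,170,-90),(565,-185,170,-100),(580,-160,170,-110),(600,-135,170,-120),(620,-110,170,-130),(635,-85,170,-140),(645,-65,170,-150),(650,-52,165,-160)])
```

```text
[ 520.3 -289.    63.7] -61.8 85.1 [-0.5 -0.3 -0.3]
-0.0116 -0.0081 -0.0463 8.2
-0.0237 -0.0225 -0.0550 10.0
-0.0269 -0.0200 -0.0050 10.0
-0.0300 -0.0150 0.0000 10.0
-0.0272 -0.0104 0.0000 10.0
-0.0303 -0.0102 0.0000 10.0
-0.0317 -0.0048 0.0000 10.0
-0.0288 0.0046 0.0000 10.0
-0.0205 0.0089 0.0000 10.0
-0.0108 0.0088 0.0050 10.0
```

Request:
play_rows(increments="-0.0116 -0.008 -0.0463 8.2 0;-0.0237 -0.0225 -0.055 10 0;-0.027 -0.02 -0.005 10 0;-0.03 -0.015 0 10 0;-0.0272 -0.0104 0 10 0;-0.0303 -0.0102 0 10 0;-0.0317 -0.0048 0 10 0;-0.0288 0.0046 0 10 0;-0.0205 0.009 0 10 0;-0.006 0.006 0 10 0")

```text
t: 12.7
tcp_pos: [652.1, -52.8, 179.4]
orientation: [0.021, -0.145, 0.989, -0.01]
contact_force: [0.7, -0.1, 0.0]
opening: 85.2
```

Run:
```python
from h import *
s=snap('scene','s3')
T=snap('top','t3')
hsv=cv2.cvtColor(s['image'],cv2.COLOR_RGB2HSV)
go([(650,-51,120,-171),(650,-51,80,-171)])
print(status.read_state()['orientation'])
```

```text
[651.9 -53.  179.5] -163.0 85.6 [-0.2  0.  -0.8]
0.0012 0.0025 0.0595 8.0
0.0000 0.0000 0.0400 0.0
[ 0.02124341 -0.1475354   0.98878108 -0.00969476]
```

View pics/s3.png

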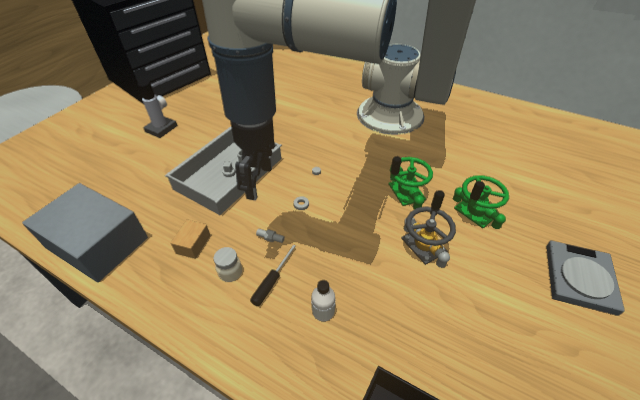

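The plug is in the tray at scene (228,168). Now I'll lower onto the nipple.

Request:
play_rows(increments="0.001 0.002 0.05 8 0;0 0 0.05 0 0;0 0 0.035 0 0;0 0 0.01 0 0;0 0 0 0 0;0 0 0 0 0;0 0 0 0 0;0 0 0 0 0;0 0 0 0 0;0 0 0 0 0")

```text
t: 14.05
tcp_pos: [661.3, -55.8, 39.6]
orientation: [0.029, -0.086, 0.996, -0.009]
contact_force: [-0.6, -0.2, 0.2]
opening: 85.7
```

Run:
```python
from h import *
go([(650,-51,15,-171),(650,-51,4,-171)])
```

```text
[661.3 -55.8  39.6] -170.1 85.7 [-0.6 -0.2  0.2]
0.0103 0.0067 0.0246 0.9
0.0000 0.0000 0.0110 0.0
```

```bash
cat >> h.py <<'E'
from scipy.spatial.transform import Rotation as Ro
def go(wps):
    s=status.read_state(); q=s['orientation']; R=Ro.from_quat([q[1],q[2],q[3],q[0]]); f=yaw(q)
    print(s['t'],s['tcp_pos'].round(1),'yaw',f.round(1),'open',round(s['opening'],1),'F',s['contact_force'].round(1),'tz',R.as_matrix()[:,2].round(3),'q6',s['joints'][5].round(2))
    p=s['tcp_pos']
    for w in wps:
        d=np.array(w[:3],float)-p; t=R.inv().apply(d)/1e3; df=(w[3]-f+180)%360-180
        print('%.4f %.4f %.4f %.1f'%(*t,-df)); R=R*Ro.from_euler('z',-df,degrees=True); p=np.array(w[:3],float); f=w[3]
E
python3 - <<'E'
from h import *
go([(650,-51,20,-171),(650,-51,6,-171)])
E
```

```text
14.05 [661.3 -55.8  39.6] yaw -170.1 open 85.7 F [-0.6 -0.2  0.2] tz [ 0.059 -0.013 -0.998] q6 -0.0
0.0113 0.0071 0.0188 0.9
0.0008 0.0003 0.0140 0.0
```

Request:
play_rows(increments="0.0113 0.007 0.0188 0.9 0;0.0008 0 0.01 0 0;0 0 0.004 0 0;0 0 0 0 0;0 0 0 0 1;0 0 0 0 1;0 0 0 0 1;0 0 0 0 1;0 0 0 0 1;0 0 0 0 1")

```text
t: 15.3
tcp_pos: [652.8, -51.7, 7.5]
orientation: [0.031, -0.079, 0.996, -0.009]
contact_force: [0.3, -0.1, 0.1]
opening: 24.7
```

Run:
```python
from h import *
snap('scene','s4')
go([(651,-55,40,-171),(645,-70,100,-171),(640,-95,140,-165),(630,-130,150,-160),(620,-165,150,-155),(610,-200,150,-150),(600,-235,150,-145),(592,-265,150,-140),(590,-280,140,-135)])
a=cv2.imread('pics/s4.png'); cv2.imwrite('pics/c7.png',cv2.resize(a[180:280,200:360],None,fx=4.5,fy=4.5))
```

```text
15.35 [652.7 -51.7   7.5] yaw -170.9 open 24.8 F [ 0.5 -0.6 -0.2] tz [ 0.064 -0.014 -0.998] q6 -0.03
0.0003 -0.0037 -0.0325 0.1
0.0046 -0.0153 -0.0601 0.0
0.0064 -0.0249 -0.0399 -6.0
0.0181 -0.0315 -0.0101 -5.0
0.0213 -0.0295 -0.0002 -5.0
0.0238 -0.0275 -0.0002 -5.0
0.0261 -0.0253 -0.0002 -5.0
0.0237 -0.0200 -0.0001 -5.0
0.0116 -0.0097 0.0101 -5.0
```

View pics/c7.png

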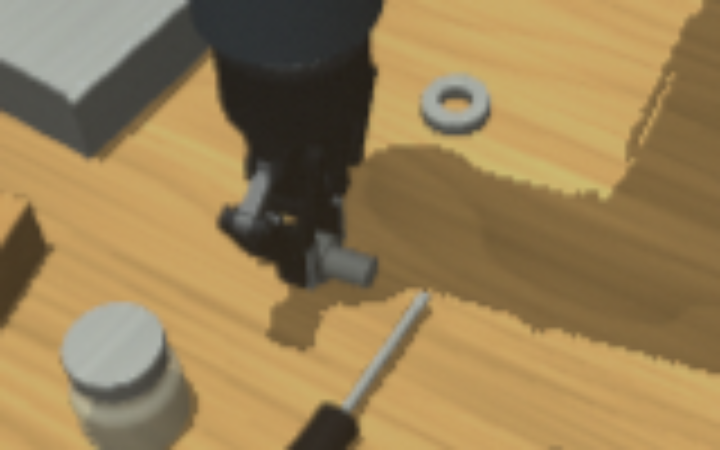

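Run:
```python
from h import *
go([(651,-55,40,-171),(645,-70,100,-165),(640,-95,140,-155),(632,-130,150,-145),(625,-165,150,-135),(615,-200,150,-125),(605,-235,150,-115),(597,-262,150,-105),(592,-277,150,-95),(590,-283,150,-85)])
```

```text
15.35 [652.7 -51.7   7.5] yaw -170.9 open 24.8 F [ 0.5 -0.6 -0.2] tz [ 0.064 -0.014 -0.998] q6 -0.03
0.0003 -0.0037 -0.0325 0.1
0.0046 -0.0153 -0.0601 -6.0
0.0090 -0.0240 -0.0399 -10.0
0.0215 -0.0287 -0.0100 -10.0
0.0258 -0.0247 0.0000 -10.0
0.0318 -0.0177 -0.0002 -10.0
0.0344 -0.0119 -0.0002 -10.0
0.0278 -0.0042 -0.0001 -10.0
0.0158 0.0009 -0.0001 -10.0
0.0062 0.0015 -0.0000 -10.0
```

Request:
play_rows(increments="0.0003 -0.0037 -0.0325 0 1;0.0046 -0.0153 -0.06 -6 1;0.009 -0.024 -0.04 -10 1;0.0215 -0.0287 -0.01 -10 1;0.0258 -0.0247 0 -10 1;0.0318 -0.0177 0 -10 1;0.0344 -0.012 0 -10 1;0.0278 -0.0042 0 -10 1;0.013 0.001 0 -10 1;0.003 0.001 0 -10 1")

```text
t: 16.6
tcp_pos: [591.6, -284.7, 151.7]
orientation: [-0.014, 0.754, -0.657, 0.026]
contact_force: [0.4, 0.3, -1.5]
opening: 24.7
```

Run:
```python
from h import *
go([(588,-290,90,-81),(588,-290,50,-81),(588,-290,16,-81)])
```

```text
16.6 [ 591.6 -284.7  151.7] yaw -82.2 open 24.7 F [ 0.4  0.3 -1.5] tz [ 0.058 -0.013 -0.998] q6 1.92
0.0035 0.0078 0.0614 -1.2
-0.0009 0.0022 0.0399 0.0
-0.0007 0.0019 0.0339 0.0
```

Request:
play_rows(increments="0.0035 0.0078 0.06 0 1;-0.001 0.002 0.04 0 1;-0.0005 0.001 0.02 0 1;0 0 0.006 0 1;0 0 0 0 1;0 0 0 0 1;0 0 0 0 1;0 0 0 0 1;0 0 0 0 1;0 0 0 0 1")

```text
t: 17.85
tcp_pos: [590.6, -291.5, 26.1]
orientation: [-0.016, 0.754, -0.656, 0.029]
contact_force: [0.6, -0.5, -0.9]
opening: 24.7
```

Run:
```python
from h import *
go([(588,-290,17,-81)])
```

```text
17.85 [ 590.6 -291.5   26.1] yaw -82.1 open 24.7 F [ 0.6 -0.5 -0.9] tz [ 0.065 -0.015 -0.998] q6 1.93
-0.0021 0.0029 0.0089 -1.1
```

Request:
play_rows(increments="0 0.001 0.008 0 1;0 0 0.002 0 1;0 0 0 0 1;0 0 0 0 0;0 0 0 0 0;0 0 0 0 0;0 0 0 0 0;0 0 -0.04 0 0;0 0 -0.055 0 0;0 0 -0.055 0 0")

```text
t: 19.1
tcp_pos: [577.7, -288.7, 163.4]
orientation: [-0.013, 0.754, -0.656, 0.024]
contact_force: [1.6, -0.4, 0.4]
opening: 85.6
```

Run:
```python
from h import *
go([])
snap('top','t5');snap('scene','s5')
a=cv2.imread('pics/s5.png');b=cv2.imread('pics/top0.png')
b=cv2.imread('pics/t5.png')
cv2.imwrite('pics/c8.png',np.hstack([cv2.resize(a[115:225,150:300],(600,440)),cv2.resize(b[150:260,395:470],(200,293))[:290] if 0 else cv2.resize(b[150:260,420:470],(200,440))]))
```

```text
19.1 [ 577.7 -288.7  163.4] yaw -82.1 open 85.6 F [ 1.6 -0.4  0.4] tz [ 0.054 -0.012 -0.998] q6 1.93
```

View pics/c8.png

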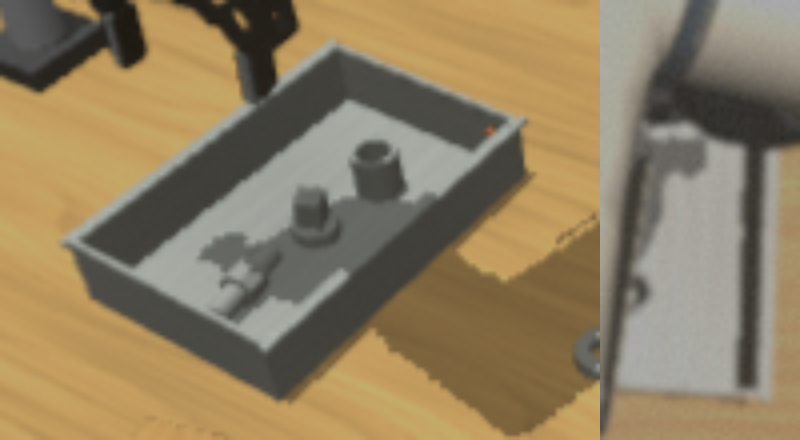

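View pics/t5.png

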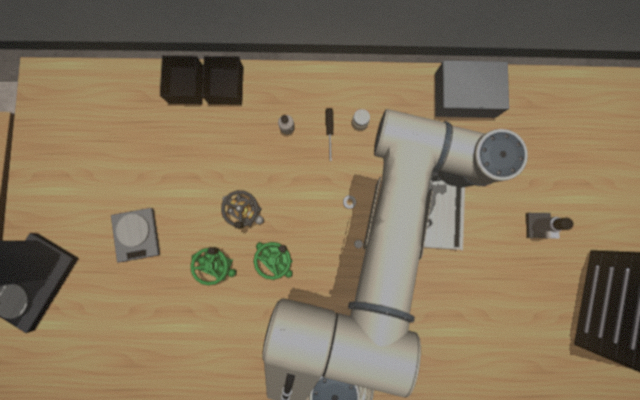

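All three fittings are in the tray (coupling, plug and nipple in the left crop). Now I'll move to the valve handle.

Run:
```python
from h import *
s=status.read_state()['tcp_pos']; e=np.array([437,270,205.]); n=12
w=[(*(s*(1-k/n)+e*k/n)[:2],205 if k>1 else 190,-82) for k in range(1,n+1)]
go(w)
```

```text
19.2 [ 581.4 -290.6  170.5] yaw -82.1 open 85.7 F [0.1 0.2 0.9] tz [ 0.068 -0.018 -0.998] q6 1.93
-0.0474 0.0041 -0.0211 -0.1
-0.0475 0.0043 -0.0166 0.0
-0.0479 0.0053 -0.0017 0.0
-0.0479 0.0053 -0.0017 0.0
-0.0479 0.0053 -0.0017 0.0
-0.0479 0.0053 -0.0017 0.0
-0.0479 0.0053 -0.0017 0.0
-0.0479 0.0053 -0.0017 0.0
-0.0479 0.0053 -0.0017 0.0
-0.0479 0.0053 -0.0017 0.0
-0.0479 0.0053 -0.0017 0.0
-0.0479 0.0053 -0.0017 0.0
```

Request:
play_rows(increments="-0.0474 0.004 -0.021 0 0;-0.0475 0.0043 -0.0166 0 0;-0.0479 0.0053 -0.0017 0 0;-0.0479 0.0053 -0.0017 0 0;-0.0479 0.0053 -0.0017 0 0;-0.0479 0.0053 -0.0017 0 0;-0.0479 0.0053 -0.0017 0 0;-0.0479 0.0053 -0.0017 0 0;-0.048 0.0053 -0.0017 0 0;-0.048 0.0053 -0.0017 0 0")

```text
t: 20.45
tcp_pos: [460.0, 188.6, 207.5]
orientation: [-0.019, 0.752, -0.658, 0.034]
contact_force: [0.9, -0.9, -0.1]
opening: 85.6
```

Run:
```python
from h import *
go([(437,240,205,-82),(436,278,200,-82),(436,278,180,-82)])
```

```text
20.45 [460.  188.6 207.5] yaw -82.4 open 85.6 F [ 0.9 -0.9 -0.1] tz [ 0.076 -0.015 -0.997] q6 0.93
-0.0541 0.0161 -0.0000 -0.4
-0.0379 -0.0040 0.0043 0.0
-0.0005 0.0015 0.0199 0.0
```

Request:
play_rows(increments="-0.048 0.016 0 0 0;-0.025 -0.002 0.004 0 0;0 0 0.01 0 0;0 0 0 0 0;0 0 0 0 0;0 0 0 0 0;0 0 0 0 0;0 0 0 0 0;0 0 0 0 0;0 0 0 0 0")

```text
t: 21.7
tcp_pos: [436.5, 261.5, 191.1]
orientation: [-0.021, 0.753, -0.657, 0.034]
contact_force: [0.2, 0.1, 1.3]
opening: 85.4
```

Run:
```python
from h import *
go([(436,278,180,-82),(436,278,140,-82),(436,278,99,-82)])
snap('scene','s6')
a=cv2.imread('pics/s6.png'); cv2.imwrite('pics/c9.png',cv2.resize(a[120:270,360:520],None,fx=4,fy=4))
```

```text
21.7 [436.5 261.5 191.1] yaw -82.3 open 85.4 F [0.2 0.1 1.3] tz [ 0.078 -0.013 -0.997] q6 0.78
-0.0166 -0.0009 0.0108 -0.3
-0.0009 0.0030 0.0399 0.0
-0.0010 0.0031 0.0409 0.0
```

View pics/c9.png

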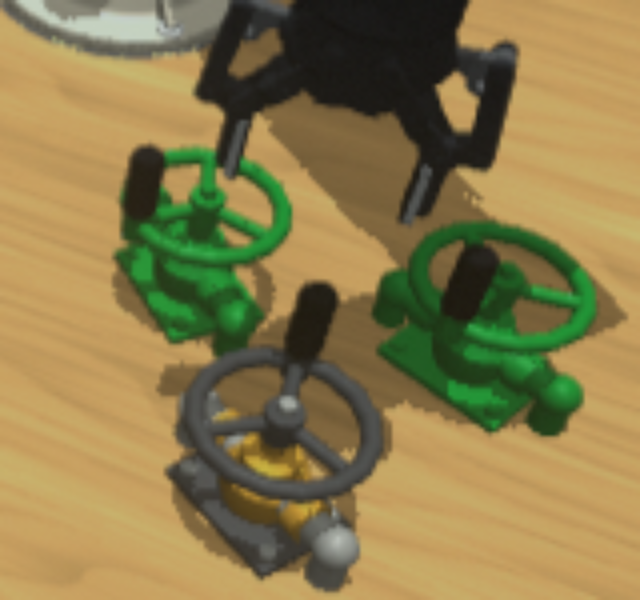

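Request:
play_rows(increments="-0.0166 -0.001 0.01 0 0;-0.001 0.002 0.015 0 0;-0.001 0.003 0.03 0 0;0 0.001 0.01 0 0;0 0 0 0 0;0 0 0 0 0;0 0 0 0 0;0 0 0 0 0;0 0 0 0 0;0 0 0 0 0")

```text
t: 23.0
tcp_pos: [435.5, 283.5, 125.3]
orientation: [-0.024, 0.753, -0.657, 0.034]
contact_force: [0.5, 0.4, -0.7]
opening: 85.5
```

Run:
```python
from h import *
go([(436,278,98,-82)])
```

```text
23.0 [435.5 283.5 125.3] yaw -82.2 open 85.5 F [ 0.5  0.4 -0.7] tz [ 0.082 -0.009 -0.997] q6 0.74
0.0049 0.0024 0.0273 -0.2
```

Request:
play_rows(increments="0.005 0.001 0.016 0 0;0 0 0.008 0 0;0 0 0.003 0 0;0 0 0 0 0;0 0 0 0 1;0 0 0 0 1;0 0 0 0 1;0 0 0 0 1;0 0 0 0 1;0 0 0 0 1", squeeze=50)

```text
t: 24.25
tcp_pos: [438.4, 279.2, 99.7]
orientation: [-0.026, 0.753, -0.657, 0.034]
contact_force: [1.0, 1.0, 0.6]
opening: 20.7
```

Run:
```python
from h import *
go([])
snap('scene','s7')
a=cv2.imread('pics/s7.png'); cv2.imwrite('pics/c10.png',cv2.resize(a[120:270,360:520],None,fx=4,fy=4))
```

```text
24.25 [438.4 279.2  99.7] yaw -82.2 open 20.7 F [1.  1.  0.6] tz [ 0.085 -0.006 -0.996] q6 0.74
```

View pics/c10.png

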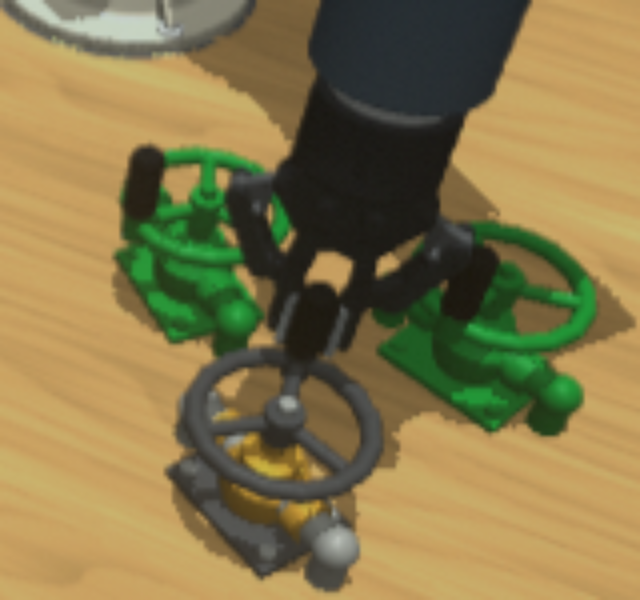

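```bash
cat >> h.py <<'E'
C=np.array([484.2,286.0])
def arc(step,n,z=None,r=50):
    s=status.read_state(); q=s['orientation']; R=Ro.from_quat([q[1],q[2],q[3],q[0]]).as_matrix()
    g=s['tcp_pos']-18.7*R[:,2]; a0=np.degrees(np.arctan2(*(g[:2]-C)[::-1])); print('grasp',g.round(1),'ang',a0.round(1),'r',np.linalg.norm(g[:2]-C).round(1))
    off=s['tcp_pos']-g; zz=s['tcp_pos'][2] if z is None else z
    go([(*(C+r*np.array([np.cos(np.radians(a0+step*k)),np.sin(np.radians(a0+step*k))])+off[:2]),zz,-82) for k in range(1,n+1)])
E
python3 - <<'E'
from h import *
arc(-15,10,98.5,r=49)
E
```

```text
grasp [436.9 279.4 118.3] ang -172.0 r 47.8
24.3 [438.4 279.2  99.7] yaw -82.2 open 20.5 F [ 0.3 -0.8  0.1] tz [ 0.085 -0.006 -0.996] q6 0.74
-0.0127 -0.0003 0.0010 -0.2
-0.0118 -0.0049 0.0002 0.0
-0.0101 -0.0078 0.0005 0.0
-0.0078 -0.0101 0.0007 0.0
-0.0049 -0.0118 0.0009 0.0
-0.0017 -0.0126 0.0010 0.0
0.0017 -0.0126 0.0011 0.0
0.0049 -0.0118 0.0011 0.0
0.0078 -0.0101 0.0010 0.0
0.0101 -0.0077 0.0008 0.0
```

Request:
play_rows(increments="-0.0125 0 0.001 0 1;-0.0118 -0.0049 0.0002 0 1;-0.01 -0.0078 0.0005 0 1;-0.0078 -0.01 0.0007 0 1;-0.0049 -0.0118 0.0009 0 1;-0.0017 -0.0126 0.001 0 1;0.0017 -0.0126 0.001 0 1;0.0049 -0.0118 0.001 0 1;0.0078 -0.01 0.001 0 1;0 0 0 0 1")

```text
t: 25.55
tcp_pos: [520.8, 323.6, 99.6]
orientation: [-0.023, 0.753, -0.657, 0.035]
contact_force: [-3.1, -2.8, 4.3]
opening: 20.7
```

Run:
```python
from h import *
arc(-10,10)
```

```text
grasp [519.3 323.8 118.3] ang 47.2 r 51.6
25.55 [520.8 323.6  99.6] yaw -82.3 open 20.7 F [-3.1 -2.8  4.3] tz [ 0.084 -0.011 -0.996] q6 0.82
0.0082 -0.0037 0.0005 -0.3
0.0080 -0.0035 0.0005 0.0
0.0084 -0.0021 0.0004 0.0
0.0087 -0.0006 0.0002 0.0
0.0087 0.0009 0.0001 0.0
0.0084 0.0024 -0.0000 0.0
0.0078 0.0038 -0.0001 0.0
0.0071 0.0051 -0.0003 0.0
0.0061 0.0062 -0.0004 0.0
0.0049 0.0072 -0.0005 0.0
```

Request:
play_rows(increments="0.008 -0.0035 0.0005 0 1;0.008 -0.0033 0.0005 0 1;0.0084 -0.0021 0.0004 0 1;0.0087 -0.0006 0.0002 0 1;0.0087 0.0009 0 0 1;0.0084 0.0024 0 0 1;0.0078 0.0038 0 0 1;0 0 0 0 1;0 0 0 0 1;0 0 0 0 1")

```text
t: 26.8
tcp_pos: [533.6, 265.0, 99.7]
orientation: [-0.027, 0.752, -0.657, 0.034]
contact_force: [-2.3, 2.3, 2.6]
opening: 20.9
```

Run:
```python
from h import *
arc(-6,4)
p=np.array([[436.9,279.4],[519.3,323.8],status.read_state()['tcp_pos'][:2]-[1.55,-.2]])
A=np.c_[2*p,np.ones(3)]; c=np.linalg.solve(A,(p**2).sum(1)); print(c[:2],np.sqrt(c[2]+c[:2]@c[:2]))
```

```text
grasp [532.  265.1 118.3] ang -23.6 r 52.2
26.8 [533.6 265.   99.7] yaw -82.3 open 20.9 F [-2.3  2.3  2.6] tz [ 0.087 -0.005 -0.996] q6 0.91
0.0032 0.0048 -0.0004 -0.3
0.0040 0.0034 -0.0002 0.0
0.0036 0.0038 -0.0003 0.0
0.0032 0.0041 -0.0003 0.0
[486.51767497 285.97800862] 50.051811821304405
```

Request:
play_rows(increments="0.003 0.004 0 0 1;0.003 0.003 0 0 1;0.003 0.0035 0 0 1;0.003 0.0035 0 0 1;0.003 0.004 0 0 1;0.003 0.004 0 0 1;0 0 0 0 1;0 0 0 0 1;0 0 0 0 1;0 0 0 0 1")

```text
t: 28.05
tcp_pos: [531.4, 260.5, 99.9]
orientation: [-0.05, 0.754, -0.654, 0.039]
contact_force: [0.7, 3.9, 0.4]
opening: 20.8
```

```bash
sed -i 's/^C=.*/C=np.array([486.5,286.0])/' h.py
python3 - <<'E'
from h import *
arc(-6,4)
E
```

```text
grasp [529.1 260.  118.5] ang -31.4 r 49.9
28.05 [531.4 260.5  99.9] yaw -81.8 open 20.8 F [0.7 3.9 0.4] tz [ 0.124  0.025 -0.992] q6 0.91
0.0039 0.0034 -0.0005 0.2
0.0035 0.0039 -0.0005 0.0
0.0030 0.0042 -0.0006 0.0
0.0026 0.0045 -0.0006 0.0
```

Request:
play_rows(increments="0 0 0 0 1;0 0 0 0 1;0 0 0 0 1;0 0 0 0 1;0 0 0 0 1;0 0 0 0 1;0.002 0.003 0 0 1;0.0025 0.004 0 0 1;0.0025 0.004 0 0 1;0.0025 0.004 0 0 1")

```text
t: 29.3
tcp_pos: [531.2, 260.4, 100.3]
orientation: [-0.067, 0.755, -0.651, 0.042]
contact_force: [15.0, 11.4, -11.2]
opening: 20.4
```

Run:
```python
from h import *
arc(20,10,98.5)
snap('top','t8'); snap('scene','s8')
a=cv2.imread('pics/s8.png'); cv2.imwrite('pics/c11.png',cv2.resize(a[130:280,370:530],None,fx=4,fy=4))
```

```text
grasp [528.4 259.5 118.7] ang -32.3 r 49.6
29.3 [531.2 260.4 100.3] yaw -81.5 open 20.4 F [ 15.   11.4 -11.2] tz [ 0.15   0.046 -0.988] q6 0.9
-0.0146 -0.0088 0.0035 0.5
-0.0171 -0.0030 0.0009 0.0
-0.0171 0.0030 -0.0000 0.0
-0.0151 0.0086 -0.0010 0.0
-0.0112 0.0131 -0.0018 0.0
-0.0060 0.0161 -0.0024 0.0
-0.0001 0.0172 -0.0027 0.0
0.0059 0.0161 -0.0027 0.0
0.0111 0.0131 -0.0024 0.0
0.0150 0.0086 -0.0017 0.0
```

View pics/c11.png

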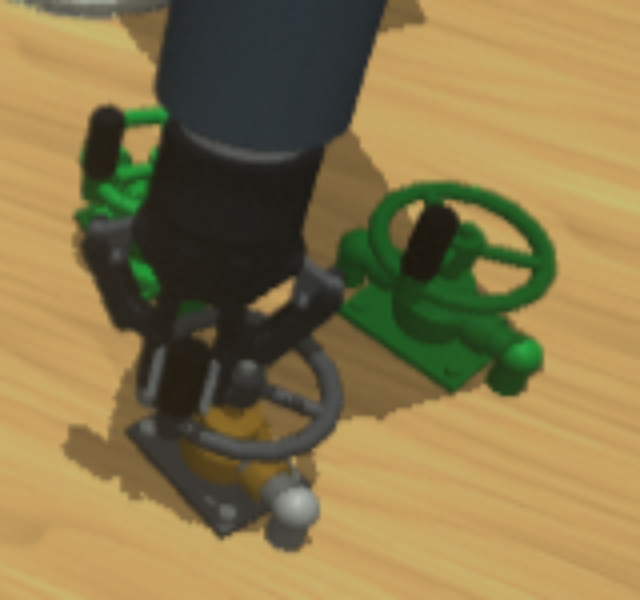

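Request:
play_rows(increments="-0.0146 -0.0088 0.002 0 1;-0.0171 -0.003 0.001 0 1;-0.0171 0.003 0 0 1;-0.015 0.0086 -0.001 0 1;-0.0112 0.013 -0.0018 0 1;-0.006 0.016 -0.0024 0 1;0 0.0172 -0.0027 0 1;0.006 0.016 -0.0027 0 1;0.011 0.013 -0.0024 0 1;0 0 0 0 1")

```text
t: 30.65
tcp_pos: [449.2, 316.7, 100.1]
orientation: [-0.07, 0.755, -0.65, 0.045]
contact_force: [0.9, -4.1, 4.1]
opening: 20.8
```

Run:
```python
from h import *
arc(20,10,98.5)
```

```text
grasp [446.2 315.8 118.6] ang 143.5 r 50.2
30.65 [449.2 316.7 100.1] yaw -81.3 open 20.8 F [ 0.9 -4.1  4.1] tz [ 0.159  0.048 -0.986] q6 0.67
0.0143 0.0100 -0.0004 0.7
0.0168 0.0042 -0.0011 0.0
0.0173 -0.0017 -0.0002 0.0
0.0157 -0.0074 0.0008 0.0
0.0122 -0.0123 0.0017 0.0
0.0072 -0.0156 0.0024 0.0
0.0014 -0.0171 0.0028 0.0
-0.0046 -0.0165 0.0029 0.0
-0.0101 -0.0139 0.0026 0.0
-0.0143 -0.0096 0.0020 0.0
```

Request:
play_rows(increments="0.0143 0.01 -0.0004 0 1;0.0168 0.0042 -0.001 0 1;0.0173 -0.0017 0 0 1;0.0157 -0.0074 0.0008 0 1;0.0122 -0.0123 0.0017 0 1;0.0072 -0.0156 0.0024 0 1;0.0014 -0.017 0.0028 0 1;-0.0046 -0.0165 0.0029 0 1;-0.01 -0.0139 0.0026 0 1;0 0 0 0 1")

```text
t: 31.9
tcp_pos: [527.6, 254.2, 100.0]
orientation: [-0.064, 0.756, -0.65, 0.044]
contact_force: [-3.0, 4.7, 3.1]
opening: 20.4
```

Run:
```python
from h import *
arc(20,10,98.5)
```

```text
grasp [524.8 253.5 118.5] ang -40.3 r 50.2
31.9 [527.6 254.2 100. ] yaw -81.3 open 20.4 F [-3.   4.7  3.1] tz [ 0.149  0.04  -0.988] q6 0.91
-0.0137 -0.0104 0.0034 0.7
-0.0165 -0.0054 0.0011 0.0
-0.0174 0.0005 0.0002 0.0
-0.0161 0.0064 -0.0007 0.0
-0.0130 0.0114 -0.0015 0.0
-0.0082 0.0151 -0.0022 0.0
-0.0025 0.0170 -0.0026 0.0
0.0035 0.0168 -0.0027 0.0
0.0091 0.0146 -0.0024 0.0
0.0136 0.0106 -0.0019 0.0
```

Request:
play_rows(increments="-0.0137 -0.0104 0.002 0 1;-0.0165 -0.0054 0.001 0 1;-0.0174 0.0005 0 0 1;-0.016 0.0064 -0.0007 0 1;-0.013 0.0114 -0.0015 0 1;-0.0082 0.015 -0.0022 0 1;-0.0025 0.017 -0.0026 0 1;0.0035 0.0168 -0.0027 0 1;0.009 0.0146 -0.0024 0 1;0 0 0 0 1")

```text
t: 33.15
tcp_pos: [449.7, 317.5, 100.0]
orientation: [-0.062, 0.756, -0.65, 0.049]
contact_force: [2.6, -5.9, 3.7]
opening: 20.5
```

Run:
```python
from h import *
arc(20,10,98.5)
```

```text
grasp [446.9 317.  118.5] ang 142.0 r 50.3
33.15 [449.7 317.5 100. ] yaw -81.3 open 20.5 F [ 2.6 -5.9  3.7] tz [ 0.154  0.031 -0.988] q6 0.67
0.0142 0.0103 -0.0002 0.7
0.0167 0.0047 -0.0009 0.0
0.0173 -0.0012 0.0000 0.0
0.0159 -0.0070 0.0010 0.0
0.0125 -0.0119 0.0018 0.0
0.0076 -0.0154 0.0024 0.0
0.0018 -0.0171 0.0027 0.0
-0.0042 -0.0166 0.0027 0.0
-0.0097 -0.0142 0.0024 0.0
-0.0140 -0.0101 0.0017 0.0
```

Request:
play_rows(increments="0.0142 0.0103 0 0 1;0.0167 0.0047 -0.0009 0 1;0.0173 -0.0012 0 0 1;0.0159 -0.007 0.001 0 1;0.0125 -0.012 0.0018 0 1;0.0076 -0.0154 0.0024 0 1;0.0018 -0.017 0.0027 0 1;-0.0042 -0.0166 0.0027 0 1;-0.0097 -0.0142 0.0024 0 1;0 0 0 0 1")

```text
t: 34.4
tcp_pos: [522.4, 248.9, 100.0]
orientation: [-0.057, 0.757, -0.65, 0.047]
contact_force: [-0.6, 4.4, 1.7]
opening: 20.7
```

Run:
```python
from h import *
arc(5,3)
```

```text
grasp [519.6 248.5 118.5] ang -48.6 r 50.1
34.4 [522.4 248.9 100. ] yaw -81.3 open 20.7 F [-0.6  4.4  1.7] tz [ 0.146  0.025 -0.989] q6 0.9
-0.0026 -0.0035 0.0005 0.7
-0.0029 -0.0033 0.0005 0.0
-0.0031 -0.0030 0.0005 0.0
```

Request:
play_rows(increments="-0.0026 -0.0035 0.0005 0 1;-0.003 -0.0033 0.0005 0 1;-0.0031 -0.003 0.0005 0 1;-0.0025 -0.002 0.0005 0 1;0 0 0 0 1;0 0 0 0 1;0 0 0 0 1;0 0 0 0 1;0 0 0 0 1;0 0 0 0 1")

```text
t: 35.65
tcp_pos: [531.7, 260.4, 100.0]
orientation: [-0.056, 0.757, -0.65, 0.048]
contact_force: [0.5, -3.7, 4.0]
opening: 20.8
```

Run:
```python
from h import *
arc(5,3); print(status.read_state()['joint_velocities'].round(3))
snap('scene','s9');snap('top','t9')
```

```text
grasp [529.  260.  118.5] ang -31.5 r 49.8
35.65 [531.7 260.4 100. ] yaw -81.3 open 20.8 F [ 0.5 -3.7  4. ] tz [ 0.145  0.022 -0.989] q6 0.89
-0.0033 -0.0028 0.0004 0.7
-0.0037 -0.0023 0.0003 0.0
-0.0039 -0.0020 0.0003 0.0
[-0.001 -0.001 -0.001 -0.001  0.002 -0.   ]
```

View pics/s9.png

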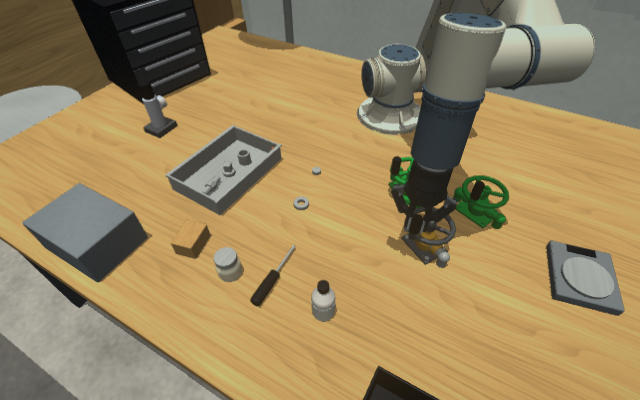

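View pics/t9.png

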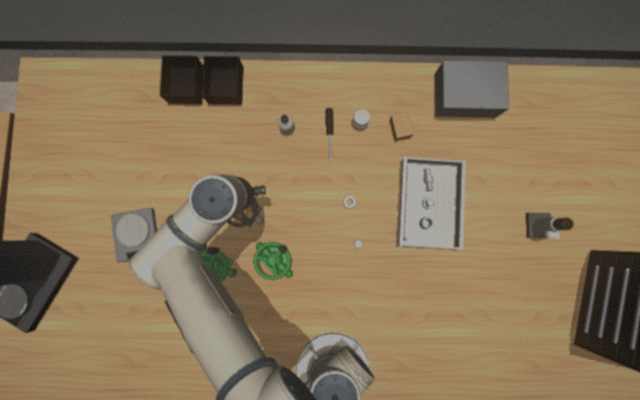

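The handle is back at the closed-stop angle (-31.5°), 720° on by the running count. The fittings are in the tray and the bystanders are where they started, so I'm handing in.

```bash
python3 -c "
from h import *
print(bot.close_job()); go([])"
```

```text
the job is handed in; nothing more can be done
None
the job is handed in; nothing more can be done
```

I put the coupling, plug and nipple in the steel tray and let go of them. I then closed the valve to its stop, backed it off two full turns and handed the job in at about 36 s, still holding the handle. No verdict was reported.

- **Fittings:** the last top and scene pictures show all three lying in the tray. The bearing, spacer, screwdriver, oil bottle, carton and jar looked unmoved in those pictures; I judged that by eye and did not measure it.
- **Closing:** the handle came to rest at about -31.5° in the world frame, matching the closed direction I estimated from the pipe stubs (-31.4°). It did not move when pushed against the stop with about 20 N.
- **Backing off:** the running count from the handle's measured positions is +720°, ending at -31.5°. I estimate that is good to a degree or two, against the 15° allowed. I had no direct reading of the wheel joint.
- **Final hold:** the arm's joints were at rest, with the grip set to 50 N and the opening at 20.8 mm on the 22 mm handle. The grasp point is about 6 mm above the handle's middle, within the 30 mm allowed.
- **Deviations:** the tool tilted gradually during the moves, by about 8° at the end, and the finger opening reads 1–2 mm below true size. My first estimate of the wheel axis was about 2 mm off, so I refitted it from the handle's circle (radius 50.05 mm).

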